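# Sort the colour bench: full jar to the balance, empty to the tub, bottles to their places

### The arm

A 6-joint arm with a two-finger parallel gripper is mounted at the origin on the work surface. World frame = base frame: x ahead of the robot, y to its left, z up, the work surface at z = 0. Lengths are in m, angles in rad, forces in N, time in s.
With the tool pointing down it reaches from about 0.425 to 0.95 m from the base axis. Payload 3.5 kg.
Tool frame: the origin (TCP) lies at the very end of the fingers, on their centre line; the grasp point (between the pads) lies 19 mm behind it (ctrl.grip_point_offset is the distance from the TCP to the grasp point, in m); z points along the fingers, y is the line along which they close (so a half turn about z gives the same grasp; the last joint's range is limited). The gripper opens to 85 mm and grips with 20 to 120 N. Pads are 22 mm wide; open, the fingers measure 114 mm over their backs; the gripper's body (76 mm by 85 mm) begins 54 mm behind the grasp point. The pads swing forward as they close: fully open they stand 13 mm farther back than shut.
Start: joints at [-1.383, 0.286, 1.577, -0, 1.279, -0.15], TCP at [0.224, -0.637, 0.231] pointing down, gripper open.
Joint ranges: [-2.77, 2.77], [-0.9, 2.22], [0.21, 2.48], [-1.53, 4.67], [0.24, 2.81], [-2.84, 2.84]. Speed limits (rad/s): [2.79, 2.79, 3.14, 3.14, 3.14, 3.14].

### API

Orientations are given as a unit quaternion [x, y, z, w].
In Python, from plant import ctrl gives the robot as it stands. The module is installed in compiled form; this text tells all that it offers.
- The arm moves only by the shell command python3 -m pendant 'ROWS' [OPENING] [FORCE]. ROWS is JSON, a list of rows, each an object of numbers: "dx", "dy", "dz": the shift along the tool's x, y, z in cm; "twist": the turn about the tool's z in degrees. A call has 1 to 10 rows; each row is the pose to reach, as a shift and turn from the pose commanded when the call began, along the tool's axes at that moment; what a row does not reach only later rows make up. A row lasts 1/8 s, in which the tool goes at most 62.5 mm and 10.7 degrees, less where a joint would pass 70% of its speed; a pose out of reach is approached as far as the arm can. A call with a gripper value outside its range is refused whole. OPENING is the opening in per cent of the stroke, from 0 (shut) to 100 (fully open), set as the call begins (- or left out, the last holds). The fingers move at their own pace and stop on an object; FORCE is the grip in N (left out, the last holds). Time passes only in rows, so rows that repeat a pose let the fingers close. It gives the time, the measured TCP pose, the force, the opening and the grip force at its end, in the units of the state.
- ctrl.get_state(): the state, without advancing time (a new reading comes with each control period).
- ctrl.read_camera(name): name is "scene" or "side" or "wrist"; returns a dict with "img" (400x640x3 uint8, red, green, blue), "depth" (400x640 float32, m along the optical axis (not along the pixel's ray), 0 where there is no reading), "camera_matrix" (3x3 intrinsics, pixels), "xyz" and "rotation" of the camera in the world; the wrist camera has in their place "tool_from_camera" (4x4, takes a point from camera to tool coordinates, whose origin is the TCP and whose axes are the flange's). Camera axes: x right, y up, looking along -z (the intrinsics and any distortion apply to the point x, -y, -z); pixel columns grow to the right and rows downward; lengths in m; the calibration is good to about 2 mm. A picture is of the moment at which its call begins: read the wrist's pose just before it.
- ctrl.sign_off(): hands the job in; it is judged then, once.
The state is a dict: "time": time; "qpos": joint angles; "dq": joint speeds; "joint_efforts": joint torques, N m; "eef_pos": TCP position; "tcp_rot": TCP orientation; "contact_force": force on the tool from outside, world axes, zero at the start; "wrist_torque": the same for the moment, N m; "opening": opening from 0.0 (shut) to 1.0 (fully open); "finger_force": force on a finger pad.
Only numpy, scipy, OpenCV 4.12 (cv2) and the standard library are available. Lean on these libraries where they do the work, as an engineer would, in place of code of your own. Each camera call takes 0.05 s, during which the arm holds its last target. There are 200 camera calls.

### The job

Put away the two jars and two bottles on the colour-mixing bench. The two closed jars look alike, but one is full and one is empty: judge by their weight when lifting, set the full one gently upright on the middle of the balance's round pan and the empty one upright in the deep grey plastic tub. Stand the round dropper bottle in the black rubber ring and the square polish bottle in the shallow metal tray, and let go of everything.

Things in the scene. Friction and masses are not known exactly. Their poses are not given: they have to be found in the camera images.
- jar_a_center (a point): one of two closed round jars that look exactly alike (black body, grey screw lid, 62 mm diameter, 66 mm tall, upright). One of the two is full (about 360 g), the other empty (about 60 g); which is which cannot be seen and is felt only on lifting. Point: the jar's centre, 33 mm above its underside; z up, x and y without meaning.
- jar_b_center (a point): one of two closed round jars that look exactly alike (black body, grey screw lid, 62 mm diameter, 66 mm tall, upright). One of the two is full (about 360 g), the other empty (about 60 g); which is which cannot be seen and is felt only on lifting. Point: the jar's centre, 33 mm above its underside; z up, x and y without meaning.
- dropper_center (a point): round dropper bottle, standing upright: black cylinder 36 mm in diameter up to 62 mm height, with a white label, then a narrow white nozzle (20 mm wide, tapering to 12 mm) up to 90 mm; about 70 g. Point: on its axis, half-way up, 45 mm above its underside; z up.
- polish_center (a point): square polish bottle, standing upright: amber glass body 32 x 32 mm and 50 mm tall, then a black round cap of 17 mm diameter up to 80 mm; about 80 g. Point: on its axis, half-way up, 40 mm above its underside, so 10 mm below the top of the square body; x and y square to the side faces, z up.
- balance: white bench balance, fixed: body 150 x 130 mm and 36 mm high with a flat display on its -x part, and above it a round steel pan, 108 mm in diameter, that does not sink; the pan's top face is 45 mm above the table. Origin: on the table, straight below the centre of the pan; x points away from the display. The full jar's place is the middle of the pan.
- tub: deep grey plastic tub, open above, fixed: outside 148 x 148 mm, 35 mm high, walls and floor 4 mm thick. Origin: centre of its underside, on the table; x and y along its sides. The empty jar's place, anywhere on its floor.
- tray: shallow aluminium tray, open above, fixed: outside 145 mm (its x) by 110 mm (its y), 12 mm high, walls and floor 3 mm thick. Origin: centre of its underside, on the table. The square bottle's place, anywhere on its floor.
- holder: black rubber ring lying on the table, fixed: outside diameter 84 mm, hole 60 mm, 20 mm high; inside it is the bare table. Origin: centre of its underside, on the table. The round dropper bottle stands in the hole, on the table.
Not all that is in view belongs to the job. What is shaped like the part that bears jar_b_center but pink is not meant.

How it is judged:
At the end, for the whole second after the job is handed in: Full jar on the pan, its axis within 20 mm of the pan's centre; empty jar on the tub's floor; dropper bottle on the table inside the ring's hole; polish bottle on the tray's floor inside its walls; all upright (within 7 degrees) and at rest (((horizontal distance between jar_a_center and balance below 0.02 m and z of jar_a_center in the frame of balance between 0.073 and 0.083 m and x of jar_b_center in the frame of tub between -0.043 and 0.043 m and y of jar_b_center in the frame of tub between -0.043 and 0.043 m and z of jar_b_center in the frame of tub below 0.045 m) or (horizontal distance between jar_b_center and balance below 0.02 m and z of jar_b_center in the frame of balance between 0.073 and 0.083 m and x of jar_a_center in the frame of tub between -0.043 and 0.043 m and y of jar_a_center in the frame of tub between -0.043 and 0.043 m and z of jar_a_center in the frame of tub below 0.045 m)) and contact force between balance and anything else above 2 N and contact force between tub and anything else below 2 N and horizontal distance between dropper_center and holder below 0.0145 m and z of dropper_center in the frame of holder below 0.052 m and x of polish_center in the frame of tray between -0.056 and 0.056 m and y of polish_center in the frame of tray between -0.039 and 0.039 m and z of polish_center in the frame of tray below 0.048 m and linear speed of each of jar_a, jar_b, dropper, polish below 0.03 m/s and angular speed of each of jar_a, jar_b, dropper, polish below 0.3 rad/s and angle between each of jar_a_center, jar_b_center, dropper_center, polish_center's own z axis and vertical below 0.12 rad); the robot touches nothing.
It fails at once if a jar strikes or presses the balance with more than 60 N (dropped or slammed instead of gently set down) (contact force between any of jar_a, jar_b and balance above 60 N).
It also fails if it takes over 115 s, if anything falls off the work surface, if the arm or the gripper's body presses on something with over 40 N, if the wrist force passes 120 N, or if a joint passes its speed limit or range.

## Working session

There is one attempt and no reset: what is moved stays moved. The work goes in short steps, Python scripts to look and compute and a shell command to move; the robot and the scene stay as the last step left them, time stands still between calls to the robot, and variables do not carry over. Pictures are saved under pics/ and viewed, at most 14 in all, crops included, and the job is handed in when it is done.

```bash
mkdir -p pics; python3 - <<'E'
from plant import ctrl
import cv2,numpy as np
s=ctrl.get_state();print({k:np.round(v,3).tolist() for k,v in s.items()})
for n in("scene","side"):
    c=ctrl.read_camera(n);cv2.imwrite(f"pics/{n}0.png",c["img"][:,:,::-1]);np.savez(f"{n}0.npz",**{k:v for k,v in c.items()})
    print(n,c["xyz"],c["rotation"],c["camera_matrix"],[k for k in c])
E
```

```text
{'time': 0.0, 'qpos': [-1.383, 0.287, 1.578, 0.0, 1.279, -0.15], 'dq': [-0.001, 0.002, 0.0, 0.001, -0.001, -0.002], 'joint_efforts': [0.001, -40.598, -29.262, -0.0, 0.006, -0.0], 'eef_pos': [0.224, -0.636, 0.23], 'tcp_rot': [0.986, 0.168, -0.0, -0.001], 'contact_force': [-0.083, 0.399, -0.426], 'wrist_torque': [0.023, -0.014, -0.027], 'finger_force': 0.0, 'opening': 1.003}
scene [1.09825246 0.85439412 0.79393304] [0.13765751 0.44854555 0.83880971 0.27614412] [[438.02847816   0.         313.25883709]
 [  0.         438.02847816 204.54096955]
 [  0.           0.           1.        ]] ['img', 'depth', 'camera_matrix', 'xyz', 'rotation']
side [0.3450738  0.63273351 0.85170975] [-0.0493145   0.33571128  0.93417867 -0.11034599] [[370.28408455   0.         315.88588837]
 [  0.         370.28408455 196.86476681]
 [  0.           0.           1.        ]] ['img', 'depth', 'camera_matrix', 'xyz', 'rotation']
```

View pics/scene0.png

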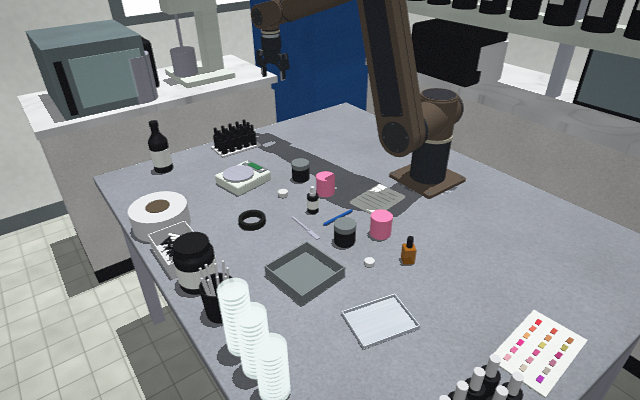

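View pics/side0.png

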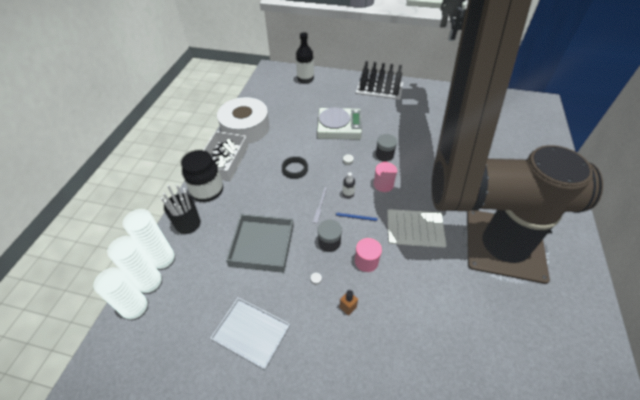

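Scene picture: dark jars at (300,170) and (345,233), pink lookalikes (not meant) at (325,184) and (381,224). The dropper is at (313,201), polish bottle (408,250), balance pan (238,173), ring (252,219), tub (305,272) and tray (380,320). The side view agrees. I'll back-project the depth pixels, check heights, and confirm with one crop.

```bash
cat > h.py <<'E'
import numpy as np,cv2
from scipy.spatial.transform import Rotation as R
def cloud(c):
    K=c["camera_matrix"];d=c["depth"];v,u=np.indices(d.shape)
    p=np.stack([(u-K[0,2])/K[0,0]*d,-(v-K[1,2])/K[1,1]*d,-d],-1)
    r=c["rotation"];r=R.from_quat(r).as_matrix() if np.size(r)==4 else r
    P=p@r.T+c["xyz"];P[d==0]=np.nan;return P
E
python3 - <<'E'
from h import *
W={"scene":dict(jarN=(300,170),jarF=(345,233),drop=(313,201),pol=(408,250),ring=(252,219),tub=(305,272),tray=(380,320),bal=(243,176)),
"side":dict(jarN=(386,147),jarF=(330,235),drop=(349,184),pol=(349,301),ring=(295,167),tub=(262,242),tray=(250,332),bal=(340,122))}
H=dict(jarN=.066,jarF=.066,drop=.062,pol=.05,ring=.02,tub=.035,tray=.012,bal=.045)
S=dict(jarN=18,jarF=18,drop=20,pol=22,ring=22,tub=50,tray=50,bal=34)
for n in W:
    c=dict(np.load(n+"0.npz"));P=cloud(c)
    for k,(u,v) in W[n].items():
        s=S[k];Q=P[v-s:v+s,u-s:u+s].reshape(-1,3)
        h=H[k];m=abs(Q[:,2]-h)<.005;q=Q[m]
        if len(q)<5: print(n,k,"few",np.nanmax(Q[:,2]));continue
        med=np.median(q[:,:2],0);
        (cx,cy),(a,b),t=cv2.minAreaRect(q[:,:2].astype(np.float32));(ex,ey),r=cv2.minEnclosingCircle(q[:,:2].astype(np.float32))
        print(n,k,len(q),"med",med.round(3),"zmax",np.nanpercentile(Q[:,2],99).round(3),"rect",np.round([cx,cy,a,b,t],3),"circ",np.round([ex,ey,r],3))
i=cv2.imread("pics/scene0.png")[140:350,210:440];cv2.imwrite("pics/crop0.png",cv2.resize(i,None,fx=2.6,fy=2.6))
E
```

```text
scene jarN 138 med [ 0.359 -0.265] zmax 0.068 rect [ 3.7000e-01 -2.2400e-01  1.5900e-01  6.0000e-02  7.1818e+01] circ [ 0.367 -0.223  0.081]
scene jarF 240 med [0.46  0.102] zmax 0.067 rect [ 0.459  0.1    0.062  0.059 49.769] circ [0.459 0.1   0.033]
scene drop 63 med [ 0.44  -0.076] zmax 0.082 rect [ 0.403 -0.097  0.123  0.034 26.088] circ [ 0.399 -0.09   0.062]
scene pol 80 med [0.38  0.273] zmax 0.077 rect [3.7600e-01 2.6900e-01 3.3000e-02 3.2000e-02 5.8279e+01] circ [0.375 0.268 0.021]
scene ring 195 med [ 0.627 -0.135] zmax 0.02 rect [ 0.625 -0.141  0.083  0.082 49.534] circ [ 0.623 -0.143  0.044]
scene tub 412 med [0.614 0.131] zmax 0.167 rect [0.577 0.145 0.261 0.151 5.925] circ [0.586 0.147 0.14 ]
scene tray 410 med [0.58  0.372] zmax 0.014 rect [ 0.565  0.316  0.243  0.146 76.326] circ [0.569 0.324 0.132]
scene bal 423 med [ 0.542 -0.373] zmax 0.046 rect [ 0.523 -0.476  0.321  0.136 85.06 ] circ [ 0.526 -0.477  0.161]
side jarN 267 med [ 0.352 -0.264] zmax 0.07 rect [ 0.348 -0.231  0.06   0.14   9.031] circ [ 0.356 -0.23   0.072]
side jarF 413 med [0.456 0.102] zmax 0.07 rect [ 0.457  0.1    0.061  0.062 57.997] circ [0.458 0.1   0.033]
side drop 65 med [ 0.438 -0.072] zmax 0.088 rect [ 4.3900e-01 -7.5000e-02  3.1000e-02  3.3000e-02  8.9022e+01] circ [ 0.44  -0.078  0.018]
side pol 133 med [0.372 0.273] zmax 0.082 rect [3.7400e-01 2.6700e-01 3.1000e-02 3.3000e-02 5.8373e+01] circ [0.374 0.268 0.021]
side ring 239 med [ 0.621 -0.142] zmax 0.024 rect [ 0.623 -0.143  0.082  0.083 60.747] circ [ 0.622 -0.143  0.044]
side tub 443 med [0.635 0.164] zmax 0.037 rect [ 0.689  0.14   0.183  0.298 81.059] circ [0.686 0.122 0.165]
side tray 523 med [0.577 0.38 ] zmax 0.014 rect [ 0.572  0.35   0.167  0.146 76.983] circ [0.575 0.362 0.1  ]
side bal 670 med [ 0.53  -0.374] zmax 0.049 rect [ 0.525 -0.374  0.143  0.118  8.316] circ [ 0.523 -0.377  0.083]
```

View pics/crop0.png

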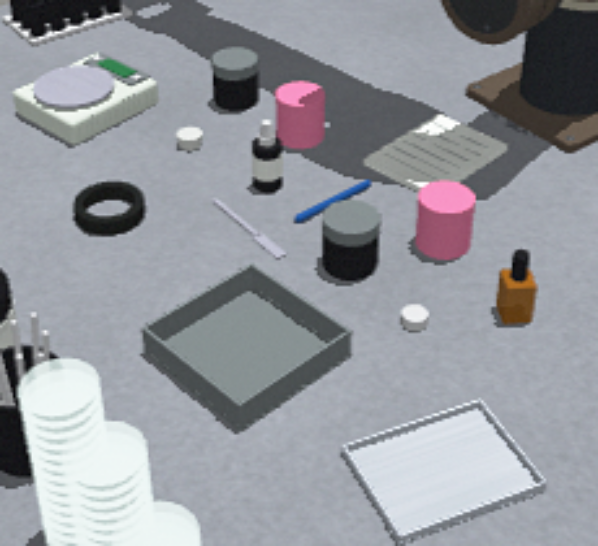

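The crop confirms it: two dark jars with grey lids, two pink distractors, and the white caps, pen and spatula are clutter. I'll refine the fits that were contaminated by neighbours.

```bash
python3 - <<'E'
from h import *
c=dict(np.load("side0.npz"));d=dict(np.load("scene0.npz"))
PA=[cloud(c),cloud(d)]
def fit(name,xy,rad,h,t=.006,both=(0,1),extra=None):
    for j in both:
        P=PA[j];img=(c,d)[j]["img"].astype(int)
        m=(abs(P[...,2]-h)<t)&(np.hypot(P[...,0]-xy[0],P[...,1]-xy[1])<rad)
        if extra: m&=extra(img)
        q=P[m][:,:2].astype(np.float32)
        if len(q)<6: print(name,j,"few");continue
        print(name,j,len(q),"rect",np.round(sum(map(list,cv2.minAreaRect(q)[:2]),[])+[cv2.minAreaRect(q)[2]],3),"circ",np.round(list(cv2.minEnclosingCircle(q)[0])+[cv2.minEnclosingCircle(q)[1]],3))
pink=lambda i:(i[...,0]-i[...,1]>50)&(i[...,2]-i[...,1]>10)
np_=lambda i:i[...,0]-i[...,1]<25
fit("jarN",(.357,-.265),.05,.066,extra=np_)
fit("drop",(.44,-.075),.03,.062)
fit("dropnozzle",(.44,-.075),.03,.085)
fit("polcap",(.374,.268),.03,.078)
for j in(0,1):
    P=PA[j];m=pink((c,d)[j]["img"].astype(int))&(abs(P[...,2]-.066)<.02);n,l=cv2.connectedComponents(m.astype(np.uint8))
    for k in range(1,n):
        q=P[l==k]
        if len(q)>40:print("pink",j,np.round((q.max(0)+q.min(0))/2,3),np.round(q.max(0)-q.min(0),3))
fit("tub",(.62,.14),.115,.035,.004)
fit("tray",(.575,.372),.1,.012,.003)
fit("pan",(.545,-.375),.065,.046,.004)
fit("balbody",(.525,-.374),.11,.036,.004)
E
```

```text
jarN 0 237 rect [ 0.354 -0.27   0.059  0.062  7.311] circ [ 0.355 -0.271  0.032]
jarN 1 134 rect [ 0.355 -0.271  0.07   0.056 54.975] circ [ 0.355 -0.271  0.036]
drop 0 71 rect [ 4.3900e-01 -7.5000e-02  3.1000e-02  3.3000e-02  8.9022e+01] circ [ 0.44  -0.078  0.018]
drop 1 53 rect [ 4.4300e-01 -7.5000e-02  3.2000e-02  3.5000e-02  4.7569e+01] circ [ 0.442 -0.077  0.018]
dropnozzle 0 23 rect [ 4.3800e-01 -7.9000e-02  1.3000e-02  1.2000e-02  8.4332e+01] circ [ 0.439 -0.079  0.008]
dropnozzle 1 20 rect [ 4.4100e-01 -7.9000e-02  2.0000e-02  1.2000e-02  4.1975e+01] circ [ 0.442 -0.08   0.011]
polcap 0 51 rect [ 0.374  0.267  0.013  0.017 11.311] circ [0.374 0.267 0.009]
polcap 1 35 rect [3.7500e-01 2.6800e-01 2.0000e-02 1.5000e-02 6.4362e+01] circ [0.377 0.267 0.01 ]
pink 0 [ 0.341 -0.143  0.067] [0.059 0.058 0.01 ]
pink 0 [0.35  0.135 0.059] [0.06  0.062 0.025]
pink 1 [ 0.344 -0.142  0.057] [0.064 0.064 0.023]
pink 1 [0.351 0.136 0.057] [0.063 0.063 0.022]
tub 0 406 rect [0.631 0.149 0.149 0.151 6.705] circ [0.629 0.149 0.103]
tub 1 307 rect [0.632 0.151 0.15  0.151 5.925] circ [0.631 0.148 0.102]
tray 0 349 rect [ 0.579  0.377  0.111  0.146 76.374] circ [0.578 0.377 0.09 ]
tray 1 269 rect [ 0.58   0.379  0.114  0.146 76.751] circ [0.581 0.378 0.092]
pan 0 496 rect [ 0.544 -0.373  0.108  0.107 46.484] circ [ 0.54  -0.374  0.058]
pan 1 278 rect [ 0.548 -0.37   0.103  0.105 73.328] circ [ 0.549 -0.371  0.056]
balbody 0 376 rect [ 0.527 -0.376  0.149  0.134 11.088] circ [ 0.528 -0.376  0.095]
balbody 1 364 rect [ 0.527 -0.373  0.151  0.13  11.271] circ [ 0.527 -0.371  0.093]
```

```bash
cat > go.py <<'E'
import sys,numpy as np
from scipy.spatial.transform import Rotation as R
from plant import ctrl
s=ctrl.get_state();M=R.from_quat(s["tcp_rot"]).as_matrix()
t=np.array(list(map(float,sys.argv[1:4])))
print("shift cm",((t-s["eef_pos"])@M*100).round(1),"now",np.round(s["eef_pos"],3),"closing line deg",round(np.degrees(np.arctan2(M[1,1],M[0,1])),1),"F",np.round(s["contact_force"],2),"open",round(s["opening"],3),"t",s["time"],"offs",ctrl.grip_point_offset)
E
python3 go.py .355 -.271 .16
```

```text
shift cm [ 24.5 -30.1   7.1] now [ 0.224 -0.636  0.23 ] closing line deg -70.6 F [ 0.87 -0.4   0.87] open 0.997 t 0.1 offs 0.0187
```

```bash
python3 -m pendant '[{"dx":4,"dy":-5,"dz":0},{"dx":8,"dy":-10,"dz":1},{"dx":12,"dy":-15,"dz":2},{"dx":16,"dy":-20,"dz":4},{"dx":20.5,"dy":-25,"dz":5.5},{"dx":24.5,"dy":-30.1,"dz":7},{"dx":24.5,"dy":-30.1,"dz":7},{"dx":24.5,"dy":-30.1,"dz":7},{"dx":24.5,"dy":-30.1,"dz":7}]' 100 40; python3 go.py .355 -.271 .031
python3 - <<'E'
from h import *
from plant import ctrl
s=ctrl.get_state();c=ctrl.read_camera("wrist");T=c["tool_from_camera"]
M=R.from_quat(s["tcp_rot"]).as_matrix()
c["rotation"]=M@T[:3,:3];c["xyz"]=M@T[:3,3]+s["eef_pos"];P=cloud(c)
m=(abs(P[...,2]-.066)<.006)&(np.hypot(P[...,0]-.355,P[...,1]+.271)<.05)
q=P[m][:,:2].astype(np.float32);print(len(q),cv2.minAreaRect(q),cv2.minEnclosingCircle(q))
cv2.imwrite("pics/w1.png",c["img"][:,:,::-1])
E
```

```text
shift cm [ 24.5 -30.1  20. ] now [ 0.224 -0.636  0.23 ] closing line deg -70.6 F [ 0.87 -0.4   0.87] open 0.997 t 0.1 offs 0.0187
0 ((0.0, 0.0), (0.0, 0.0), 0.0) ((0.0, 0.0), 0.0)$[0]: bad value
```

```bash
python3 -m pendant '[{"dx":4.0,"dy":-5.0,"dz":0.0,"twist":0.0}]' 100 40
```

```text
time: 0.28
eef_pos: [0.2431, -0.5792, 0.2295]
tcp_rot: [0.986, 0.166, -0.0, -0.001]
contact_force: [0.4, 0.9, 0.9]
opening: 1.001
finger_force: 0.0
```

```bash
python3 -m pendant '[{"dx":20.5,"dy":-25.1,"dz":7,"twist":0},{"dx":20.5,"dy":-25.1,"dz":7,"twist":0},{"dx":20.5,"dy":-25.1,"dz":7,"twist":0},{"dx":20.5,"dy":-25.1,"dz":7,"twist":0},{"dx":20.5,"dy":-25.1,"dz":7,"twist":0},{"dx":20.5,"dy":-25.1,"dz":7,"twist":0},{"dx":20.5,"dy":-25.1,"dz":7,"twist":0},{"dx":20.5,"dy":-25.1,"dz":7,"twist":0},{"dx":20.5,"dy":-25.1,"dz":7,"twist":0}]'; python3 go.py .355 -.271 .031
cat > wl.py <<'E'
import sys
from h import *
from plant import ctrl
x,y,h,name=*map(float,sys.argv[1:4]),sys.argv[4]
s=ctrl.get_state();c=ctrl.read_camera("wrist");T=c["tool_from_camera"]
M=R.from_quat(s["tcp_rot"]).as_matrix()
c["rotation"]=M@T[:3,:3];c["xyz"]=M@T[:3,3]+s["eef_pos"];P=cloud(c)
m=(abs(P[...,2]-h)<.006)&(np.hypot(P[...,0]-x,P[...,1]-y)<.05)
q=P[m][:,:2].astype(np.float32);print(len(q),cv2.minAreaRect(q),cv2.minEnclosingCircle(q))
cv2.imwrite(f"pics/{name}.png",c["img"][:,:,::-1])
E
python3 wl.py .355 -.271 .066 w1
```

```text
time: 1.4
eef_pos: [0.3545, -0.2748, 0.1619]
tcp_rot: [0.986, 0.167, 0.0, 0.001]
contact_force: [-0.1, 0.6, 0.5]
opening: 0.997
finger_force: 0.0
shift cm [ 0.2 -0.4 13.1] now [ 0.355 -0.275  0.162] closing line deg -70.8 F [-0.1   0.58  0.49] open 0.997 t 1.4 offs 0.0187
3758 ((0.35467755794525146, -0.27161478996276855), (0.06156829372048378, 0.061893198639154434), 17.037643432617188) ((0.354397714138031, -0.27135586738586426), 0.03148864954710007)
```

View pics/w1.png

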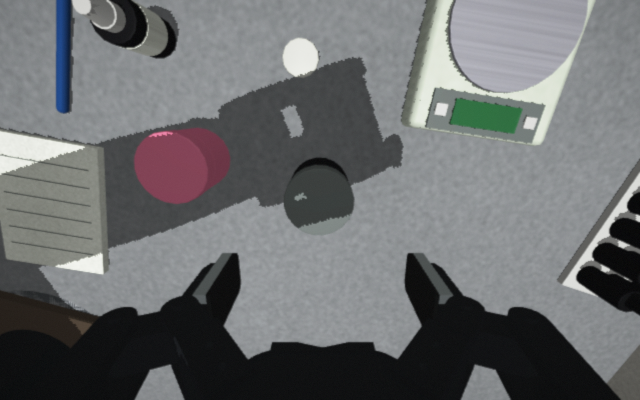

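The jar sits at (320,195), centred ahead of the fingers. The wrist fit of (0.3545,-0.2715), radius 31 mm, matches the given size. Going down.

```bash
python3 -m pendant '[{"dx":0.1,"dy":-0.3,"dz":4,"twist":0},{"dx":0.1,"dy":-0.3,"dz":8,"twist":0},{"dx":0.1,"dy":-0.3,"dz":12,"twist":0},{"dx":0.1,"dy":-0.3,"dz":13.5,"twist":0},{"dx":0.1,"dy":-0.3,"dz":13.5,"twist":0},{"dx":0.1,"dy":-0.3,"dz":13.5,"twist":0}]'; python3 -m pendant '[{"dx":0,"dy":0,"dz":0,"twist":0},{"dx":0,"dy":0,"dz":0,"twist":0},{"dx":0,"dy":0,"dz":0,"twist":0},{"dx":0,"dy":0,"dz":0,"twist":0},{"dx":0,"dy":0,"dz":0,"twist":0},{"dx":0,"dy":0,"dz":0,"twist":0},{"dx":0,"dy":0,"dz":0,"twist":0},{"dx":0,"dy":0,"dz":0,"twist":0}]' 40 40
```

```text
time: 2.2
eef_pos: [0.3555, -0.2713, 0.0279]
tcp_rot: [0.986, 0.168, 0.001, 0.001]
contact_force: [0.3, -0.8, 0.4]
opening: 1.002
finger_force: 0.0
time: 3.2
eef_pos: [0.3556, -0.2713, 0.028]
tcp_rot: [0.986, 0.168, 0.001, 0.002]
contact_force: [-0.5, -0.6, 6.5]
opening: 0.712
finger_force: 44.4
```

```bash
python3 -m pendant '[{"dx":0,"dy":0,"dz":-2,"twist":0},{"dx":0,"dy":0,"dz":-5,"twist":0},{"dx":0,"dy":0,"dz":-9,"twist":0},{"dx":0,"dy":0,"dz":-12,"twist":0},{"dx":0,"dy":0,"dz":-12,"twist":0},{"dx":0,"dy":0,"dz":-12,"twist":0},{"dx":0,"dy":0,"dz":-12,"twist":0},{"dx":0,"dy":0,"dz":-12,"twist":0},{"dx":0,"dy":0,"dz":-12,"twist":0}]'; for i in 1 2; do python3 go.py .545 -.372 .148; python3 -m pendant '[{"dx":0,"dy":0,"dz":-12,"twist":0}]' >/dev/null;done; python3 go.py .631 .15 .14
```

```text
time: 4.32
eef_pos: [0.3543, -0.2697, 0.1456]
tcp_rot: [0.986, 0.168, -0.0, -0.001]
contact_force: [1.4, -0.6, -3.4]
opening: 0.712
finger_force: 45.6
shift cm [14.6 16.  -0.3] now [ 0.354 -0.27   0.146] closing line deg -70.7 F [ 1.41 -0.61 -3.43] open 0.712 t 4.325 offs 0.0187
shift cm [14.8 16.4  5.2] now [ 0.352 -0.267  0.203] closing line deg -70.7 F [ 1.11 -1.92 -3.1 ] open 0.713 t 4.45 offs 0.0187
shift cm [ 40.  -30.4  13.2] now [ 0.354 -0.269  0.272] closing line deg -70.7 F [ 1.01 -2.07 -3.08] open 0.717 t 4.575 offs 0.0187
```

About 3.3 N downward means this is the full jar, so it goes to the pan. Next, the approach above the pan.

```bash
python3 -m pendant '[{"dx":0,"dy":0,"dz":0,"twist":0},{"dx":0,"dy":0,"dz":0,"twist":0}]'|tail -3; python3 go.py .546 -.372 .12
```

```text
contact_force: [-0.4, 1.1, -3.9]
opening: 0.715
finger_force: 47.2
shift cm [14.7 16.1 15. ] now [ 0.354 -0.269  0.27 ] closing line deg -70.6 F [-0.4   1.1  -3.87] open 0.715 t 4.825 offs 0.0187
```

```bash
python3 -m pendant '[{"dx":3,"dy":3.5,"dz":2,"twist":0},{"dx":6,"dy":7,"dz":4,"twist":0},{"dx":10,"dy":11,"dz":8,"twist":0},{"dx":13,"dy":14,"dz":11,"twist":0},{"dx":14.7,"dy":16.1,"dz":14,"twist":0},{"dx":14.7,"dy":16.1,"dz":15,"twist":0},{"dx":14.7,"dy":16.1,"dz":15,"twist":0},{"dx":14.7,"dy":16.1,"dz":15,"twist":0},{"dx":14.7,"dy":16.1,"dz":15,"twist":0},{"dx":14.7,"dy":16.1,"dz":15,"twist":0}]'; python3 go.py .546 -.372 .078;python3 - <<'E'
from h import *
from plant import ctrl
s=ctrl.get_state();c=ctrl.read_camera("wrist");T=c["tool_from_camera"]
M=R.from_quat(s["tcp_rot"]).as_matrix()
c["rotation"]=M@T[:3,:3];c["xyz"]=M@T[:3,3]+s["eef_pos"];P=cloud(c)
m=(abs(P[...,2]-.036)<.004)&(np.hypot(P[...,0]-.527,P[...,1]+.374)<.12)
q=P[m][:,:2].astype(np.float32);print(len(q),cv2.minAreaRect(q))
m=(abs(P[...,2]-.045)<.004)&(np.hypot(P[...,0]-.546,P[...,1]+.372)<.07)
q=P[m][:,:2].astype(np.float32);print(len(q),cv2.minEnclosingCircle(q))
cv2.imwrite("pics/w2.png",c["img"][:,:,::-1])
E
```

```text
time: 6.08
eef_pos: [0.5468, -0.3734, 0.1228]
tcp_rot: [0.986, 0.168, 0.001, 0.001]
contact_force: [0.8, -0.3, -3.5]
opening: 0.715
finger_force: 46.9
shift cm [-0.  -0.2  4.5] now [ 0.547 -0.373  0.123] closing line deg -70.7 F [ 0.82 -0.28 -3.45] open 0.715 t 6.075 offs 0.0187
4699 ((0.5465720295906067, -0.3733358681201935), (0.10943093150854111, 0.12831540405750275), 11.047937393188477)
6700 ((0.5451107621192932, -0.37363386154174805), 0.05394584313035011)
```

View pics/w2.png

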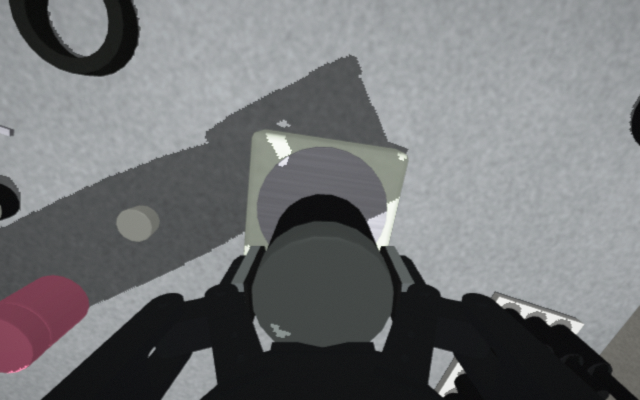

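The jar is held upright at (322,300) above the pan, whose centre fits at (0.545,-0.3735) with radius 54 mm. I'll lower it slowly.

```bash
python3 -m pendant '[{"dx":-0.2,"dy":0,"dz":1.5,"twist":0},{"dx":-0.2,"dy":0,"dz":3,"twist":0},{"dx":-0.2,"dy":0,"dz":4,"twist":0},{"dx":-0.2,"dy":0,"dz":4.3,"twist":0},{"dx":-0.2,"dy":0,"dz":4.4,"twist":0},{"dx":-0.2,"dy":0,"dz":4.5,"twist":0},{"dx":-0.2,"dy":0,"dz":4.6,"twist":0},{"dx":-0.2,"dy":0,"dz":4.6,"twist":0},{"dx":-0.2,"dy":0,"dz":4.6,"twist":0}]'; python3 -m pendant '[{"dx":0,"dy":0,"dz":0.1,"twist":0},{"dx":0,"dy":0,"dz":0.15,"twist":0},{"dx":0,"dy":0,"dz":0.2,"twist":0},{"dx":0,"dy":0,"dz":0.25,"twist":0},{"dx":0,"dy":0,"dz":0.25,"twist":0}]'
```

```text
time: 7.25
eef_pos: [0.5448, -0.3738, 0.0755]
tcp_rot: [0.986, 0.168, 0.0, 0.0]
contact_force: [0.0, 0.2, -3.6]
opening: 0.712
finger_force: 47.0
time: 7.88
eef_pos: [0.5448, -0.3738, 0.0732]
tcp_rot: [0.986, 0.168, -0.0, -0.0]
contact_force: [-1.1, 2.0, -0.9]
opening: 0.715
finger_force: 47.3
```

Contact has begun. One more millimetre, then release.

```bash
python3 -m pendant '[{"dx":0,"dy":0,"dz":0.05,"twist":0},{"dx":0,"dy":0,"dz":0.05,"twist":0},{"dx":0,"dy":0,"dz":0.05,"twist":0}]'; python3 -m pendant '[{"dx":0,"dy":0,"dz":0,"twist":0},{"dx":0,"dy":0,"dz":0,"twist":0},{"dx":0,"dy":0,"dz":0,"twist":0},{"dx":0,"dy":0,"dz":0,"twist":0},{"dx":0,"dy":0,"dz":-2,"twist":0},{"dx":0,"dy":0,"dz":-5,"twist":0},{"dx":0,"dy":0,"dz":-9,"twist":0},{"dx":0,"dy":0,"dz":-12,"twist":0},{"dx":0,"dy":0,"dz":-12,"twist":0},{"dx":0,"dy":0,"dz":-12,"twist":0}]' 100; python3 wl.py .545 -.373 .111 w3; python3 go.py .458 .1 .16
```

```text
time: 8.25
eef_pos: [0.5448, -0.3738, 0.0732]
tcp_rot: [0.986, 0.168, -0.0, -0.0]
contact_force: [-3.8, 3.6, 4.1]
opening: 0.716
finger_force: 47.6
time: 9.5
eef_pos: [0.5444, -0.3734, 0.1918]
tcp_rot: [0.986, 0.168, -0.0, -0.0]
contact_force: [0.7, -0.5, 0.1]
opening: 1.002
finger_force: 0.0
4173 ((0.5441404581069946, -0.3740716576576233), (0.06168486177921295, 0.06155264750123024), 52.79115295410156) ((0.5436847805976868, -0.3738269805908203), 0.031610410660505295)
shift cm [  7.6 -47.5   3.2] now [ 0.544 -0.373  0.191] closing line deg -70.6 F [-0.43  0.03 -0.65] open 1.0 t 9.55 offs 0.0187
```

The jar stands on the pan centre within about 1 mm. Next is the other jar.

```bash
python3 -m pendant '[{"dx":7.6,"dy":-47.5,"dz":0,"twist":0},{"dx":7.6,"dy":-47.5,"dz":0,"twist":0},{"dx":7.6,"dy":-47.5,"dz":0,"twist":0},{"dx":7.6,"dy":-47.5,"dz":0,"twist":0},{"dx":7.6,"dy":-47.5,"dz":0,"twist":0},{"dx":7.6,"dy":-47.5,"dz":0,"twist":0},{"dx":7.6,"dy":-47.5,"dz":3,"twist":0},{"dx":7.6,"dy":-47.5,"dz":3,"twist":0},{"dx":7.6,"dy":-47.5,"dz":3,"twist":0},{"dx":7.6,"dy":-47.5,"dz":3,"twist":0}]'; python3 -m pendant '[{"dx":0,"dy":0,"dz":0,"twist":0},{"dx":0,"dy":0,"dz":0,"twist":0}]' >/dev/null;python3 go.py .458 .1 .028; python3 wl.py .458 .1 .066 w4
```

```text
time: 10.8
eef_pos: [0.4586, 0.0994, 0.1614]
tcp_rot: [0.986, 0.168, -0.001, 0.0]
contact_force: [-0.2, -0.1, 0.6]
opening: 0.998
finger_force: 0.0
shift cm [-0.1 -0.2 13.5] now [0.46  0.099 0.163] closing line deg -70.8 F [-0.73 -0.45 -0.33] open 0.999 t 11.05 offs 0.0187
3718 ((0.45708534121513367, 0.09947995841503143), (0.06211445480585098, 0.06158887594938278), 16.44137954711914) ((0.45704108476638794, 0.09967021644115448), 0.031475335359573364)
```

```bash
python3 -m pendant '[{"dx":-0.2,"dy":0,"dz":4,"twist":0},{"dx":-0.2,"dy":0,"dz":8,"twist":0},{"dx":-0.2,"dy":0,"dz":12,"twist":0},{"dx":-0.2,"dy":0,"dz":13.4,"twist":0},{"dx":-0.2,"dy":0,"dz":13.4,"twist":0},{"dx":-0.2,"dy":0,"dz":13.4,"twist":0}]'; python3 -m pendant '[{"dx":0,"dy":0,"dz":0,"twist":0},{"dx":0,"dy":0,"dz":0,"twist":0},{"dx":0,"dy":0,"dz":0,"twist":0},{"dx":0,"dy":0,"dz":0,"twist":0},{"dx":0,"dy":0,"dz":0,"twist":0},{"dx":0,"dy":0,"dz":0,"twist":0}]' 40 30;  python3 -m pendant '[{"dx":0,"dy":0,"dz":-2,"twist":0},{"dx":0,"dy":0,"dz":-5,"twist":0},{"dx":0,"dy":0,"dz":-9,"twist":0},{"dx":0,"dy":0,"dz":-10,"twist":0},{"dx":0,"dy":0,"dz":-10,"twist":0},{"dx":0,"dy":0,"dz":-10,"twist":0},{"dx":0,"dy":0,"dz":-10,"twist":0}]'; python3 go.py .631 .15 .128
```

```text
time: 11.85
eef_pos: [0.4587, 0.0988, 0.03]
tcp_rot: [0.986, 0.168, 0.002, 0.0]
contact_force: [0.6, 0.2, 0.2]
opening: 1.001
finger_force: 0.0
time: 12.6
eef_pos: [0.4584, 0.099, 0.03]
tcp_rot: [0.986, 0.168, 0.001, 0.0]
contact_force: [-1.7, 0.2, 6.2]
opening: 0.718
finger_force: 32.9
time: 13.48
eef_pos: [0.4561, 0.0989, 0.1266]
tcp_rot: [0.986, 0.168, -0.002, -0.0]
contact_force: [-0.5, 0.4, -1.2]
opening: 0.712
finger_force: 32.9
shift cm [18.2  1.  -0.2] now [0.456 0.099 0.127] closing line deg -70.6 F [-0.5   0.35 -1.2 ] open 0.712 t 13.475 offs 0.0187
```

About 1 N, so this is the empty jar. It goes to the tub.

```bash
python3 -m pendant '[{"dx":4,"dy":0.3,"dz":0,"twist":0},{"dx":9,"dy":0.5,"dz":0,"twist":0},{"dx":14,"dy":0.8,"dz":0,"twist":0},{"dx":18.2,"dy":1,"dz":0,"twist":0},{"dx":18.2,"dy":1,"dz":0,"twist":0},{"dx":18.2,"dy":1,"dz":0,"twist":0},{"dx":18.2,"dy":1,"dz":0,"twist":0},{"dx":18.2,"dy":1,"dz":0,"twist":0},{"dx":18.2,"dy":1,"dz":0,"twist":0}]'; python3 go.py .631 .15 .036; python3 - <<'E'
from h import *
from plant import ctrl
s=ctrl.get_state();c=ctrl.read_camera("wrist");cv2.imwrite("pics/w5.png",c["img"][:,:,::-1])
E
```

```text
time: 14.6
eef_pos: [0.6318, 0.1497, 0.1288]
tcp_rot: [0.986, 0.168, 0.0, 0.0]
contact_force: [-0.0, -0.1, -0.6]
opening: 0.719
finger_force: 32.9
shift cm [-0.1 -0.1  9.3] now [0.632 0.15  0.129] closing line deg -70.7 F [-0.04 -0.09 -0.57] open 0.719 t 14.6 offs 0.0187
```

View pics/w5.png

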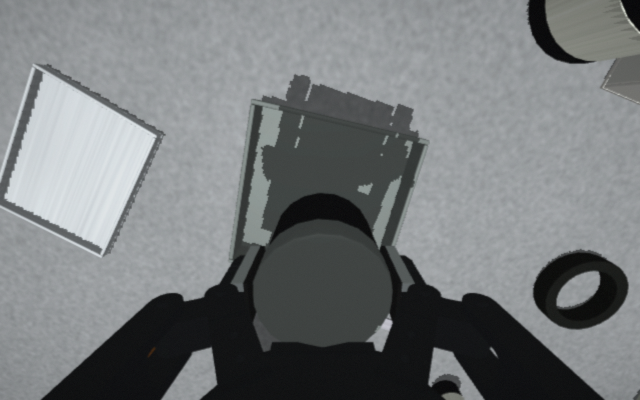

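The jar is upright at (322,300) over the tub, whose walls run from about (250,100) to (428,140), and the fingers are clear. Lowering.

```bash
python3 -m pendant '[{"dx":0,"dy":0,"dz":3,"twist":0},{"dx":0,"dy":0,"dz":6,"twist":0},{"dx":0,"dy":0,"dz":8,"twist":0},{"dx":0,"dy":0,"dz":9,"twist":0},{"dx":0,"dy":0,"dz":9.2,"twist":0},{"dx":0,"dy":0,"dz":9.4,"twist":0},{"dx":0,"dy":0,"dz":9.5,"twist":0},{"dx":0,"dy":0,"dz":9.5,"twist":0}]'; python3 -m pendant '[{"dx":0,"dy":0,"dz":0,"twist":0},{"dx":0,"dy":0,"dz":0,"twist":0},{"dx":0,"dy":0,"dz":0,"twist":0},{"dx":0,"dy":0,"dz":0,"twist":0},{"dx":0,"dy":0,"dz":-2,"twist":0},{"dx":0,"dy":0,"dz":-5,"twist":0},{"dx":0,"dy":0,"dz":-9,"twist":0},{"dx":0,"dy":0,"dz":-12,"twist":0},{"dx":0,"dy":0,"dz":-15,"twist":0},{"dx":0,"dy":0,"dz":-15,"twist":0}]' 100; python3 wl.py .631 .15 .07 w6; python3 go.py .440 -.078 .17
```

```text
time: 15.65
eef_pos: [0.6327, 0.1498, 0.0341]
tcp_rot: [0.986, 0.168, 0.001, 0.0]
contact_force: [0.3, 0.2, -0.3]
opening: 0.717
finger_force: 32.9
time: 16.9
eef_pos: [0.6345, 0.15, 0.1885]
tcp_rot: [0.986, 0.168, 0.004, 0.0]
contact_force: [-0.5, -0.6, -0.3]
opening: 0.998
finger_force: 0.0
3173 ((0.6318878531455994, 0.14958855509757996), (0.06158497557044029, 0.06187411770224571), 85.50106048583984) ((0.6316415667533875, 0.14928343892097473), 0.031426116824150085)
shift cm [-25.8  15.1   1.5] now [0.633 0.15  0.186] closing line deg -70.6 F [-0.42 -0.02 -1.  ] open 0.998 t 16.95 offs 0.0187
```

```bash
python3 -m pendant '[{"dx":-25.8,"dy":15.1,"dz":0,"twist":0},{"dx":-25.8,"dy":15.1,"dz":0,"twist":0},{"dx":-25.8,"dy":15.1,"dz":0,"twist":0},{"dx":-25.8,"dy":15.1,"dz":0,"twist":0},{"dx":-25.8,"dy":15.1,"dz":1.5,"twist":0},{"dx":-25.8,"dy":15.1,"dz":1.5,"twist":0},{"dx":-25.8,"dy":15.1,"dz":1.5,"twist":0},{"dx":-25.8,"dy":15.1,"dz":1.5,"twist":0}]'; python3 wl.py .441 -.078 .060 w7; python3 wl.py .441 -.078 .086 w7;python3 go.py .441 -.079 .03
```

```text
time: 17.95
eef_pos: [0.4395, -0.0775, 0.1684]
tcp_rot: [0.986, 0.169, 0.0, -0.0]
contact_force: [0.2, 0.2, 1.1]
opening: 0.997
finger_force: 0.0
700 ((0.43995216488838196, -0.07984481751918793), (0.03457163646817207, 0.03532775118947029), 15.918417930603027) ((0.4395211637020111, -0.07979422062635422), 0.018009331077337265)
250 ((0.4403761625289917, -0.07953963428735733), (0.013205611146986485, 0.013247248716652393), 55.1090202331543) ((0.4395640194416046, -0.07973435521125793), 0.007291451562196016)
shift cm [ 0.1  0.2 13.9] now [ 0.44  -0.077  0.169] closing line deg -70.5 F [-0.39 -0.58 -0.16] open 0.999 t 18.05 offs 0.0187
```

View pics/w7.png

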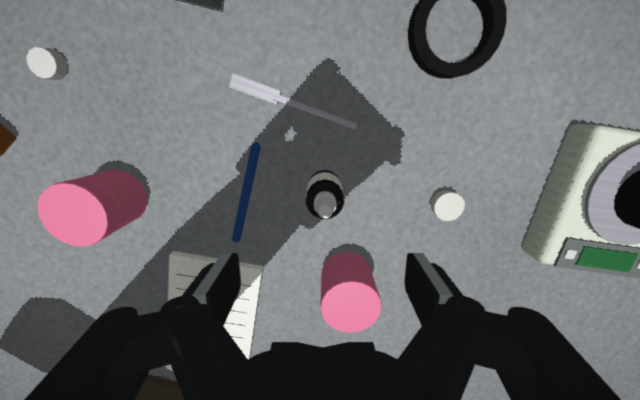

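The dropper is at (325,200), between the fingers. The pen at (245,190) lies flat below finger height, and the pink jar is clear of the gripper.

```bash
python3 -m pendant '[{"dx":-0.1,"dy":0.3,"dz":4,"twist":0},{"dx":-0.1,"dy":0.3,"dz":8,"twist":0},{"dx":-0.1,"dy":0.3,"dz":12,"twist":0},{"dx":-0.1,"dy":0.3,"dz":13.8,"twist":0},{"dx":-0.1,"dy":0.3,"dz":13.8,"twist":0},{"dx":-0.1,"dy":0.3,"dz":13.8,"twist":0}]'; python3 -m pendant '[{"dx":0,"dy":0,"dz":0,"twist":0},{"dx":0,"dy":0,"dz":0,"twist":0},{"dx":0,"dy":0,"dz":0,"twist":0},{"dx":0,"dy":0,"dz":0,"twist":0},{"dx":0,"dy":0,"dz":0,"twist":0},{"dx":0,"dy":0,"dz":0,"twist":0},{"dx":0,"dy":0,"dz":0,"twist":0},{"dx":0,"dy":0,"dz":0,"twist":0}]' 20 30;  python3 -m pendant '[{"dx":0,"dy":0,"dz":-2,"twist":0},{"dx":0,"dy":0,"dz":-5,"twist":0},{"dx":0,"dy":0,"dz":-9,"twist":0},{"dx":0,"dy":0,"dz":-10,"twist":0},{"dx":0,"dy":0,"dz":-10,"twist":0},{"dx":0,"dy":0,"dz":-10,"twist":0},{"dx":0,"dy":0,"dz":-10,"twist":0}]'; python3 go.py .623 -.143 .128
```

```text
time: 18.8
eef_pos: [0.4399, -0.0814, 0.0313]
tcp_rot: [0.986, 0.169, 0.001, 0.0]
contact_force: [-0.3, 0.4, 0.4]
opening: 0.997
finger_force: 0.0
time: 19.8
eef_pos: [0.4392, -0.0814, 0.031]
tcp_rot: [0.986, 0.168, 0.0, 0.0]
contact_force: [-0.9, 1.4, 6.5]
opening: 0.412
finger_force: 29.9
time: 20.68
eef_pos: [0.4378, -0.0809, 0.1286]
tcp_rot: [0.986, 0.168, -0.001, -0.001]
contact_force: [-0.2, -0.3, -1.0]
opening: 0.414
finger_force: 30.1
shift cm [15.4 12.  -0. ] now [ 0.438 -0.081  0.129] closing line deg -70.6 F [-0.23 -0.33 -0.95] open 0.414 t 20.675 offs 0.0187
```

```bash
python3 -m pendant '[{"dx":4,"dy":3,"dz":0,"twist":0},{"dx":8,"dy":6,"dz":0,"twist":0},{"dx":12,"dy":9,"dz":0,"twist":0},{"dx":15.4,"dy":12,"dz":0,"twist":0},{"dx":15.4,"dy":12,"dz":0,"twist":0},{"dx":15.4,"dy":12,"dz":0,"twist":0},{"dx":15.4,"dy":12,"dz":0,"twist":0},{"dx":15.4,"dy":12,"dz":0,"twist":0}]'; python3 go.py .623 -.143 .031; python3 wl.py .623 -.143 .02 w8; python3 - <<'E'
from h import *
from plant import ctrl
# bottle in hand: points in the TCP neighbourhood by side camera
c=ctrl.read_camera("side");P=cloud(c);s=ctrl.get_state();e=s["eef_pos"]
m=(np.hypot(P[...,0]-e[0],P[...,1]-e[1])<.04)&(P[...,2]<e[2]-.004)&(P[...,2]>.07)
q=P[m];print("below tip",len(q),q.min(0).round(3),q.max(0).round(3))
E
```

```text
time: 21.68
eef_pos: [0.6232, -0.1431, 0.1306]
tcp_rot: [0.986, 0.168, -0.0, -0.0]
contact_force: [0.1, -0.8, -0.7]
opening: 0.41
finger_force: 30.2
shift cm [-0. -0. 10.] now [ 0.623 -0.143  0.131] closing line deg -70.6 F [ 0.06 -0.78 -0.71] open 0.41 t 21.675 offs 0.0187
2390 ((0.628266453742981, -0.1420966386795044), (0.07257797569036484, 0.0824805274605751), 18.34657096862793) ((0.6234254837036133, -0.14353463053703308), 0.04186825081706047)
below tip 71 [ 0.605 -0.141  0.101] [ 0.639 -0.124  0.127]
```

View pics/w8.png

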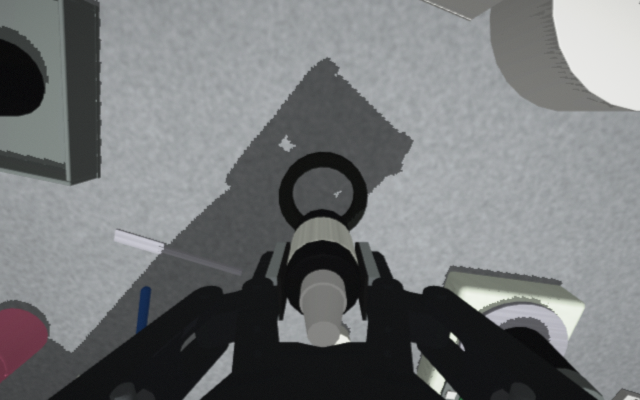

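The ring is at (323,195), with a fitted centre of (0.6234,-0.1435) and radius 42 mm. The bottle hangs upright over it. Lowering into the ring.

```bash
python3 -m pendant '[{"dx":0,"dy":0,"dz":3,"twist":0},{"dx":0,"dy":0,"dz":6,"twist":0},{"dx":0,"dy":0,"dz":8,"twist":0},{"dx":0,"dy":0,"dz":9,"twist":0},{"dx":0,"dy":0,"dz":9.6,"twist":0},{"dx":0,"dy":0,"dz":9.9,"twist":0},{"dx":0,"dy":0,"dz":10,"twist":0},{"dx":0,"dy":0,"dz":10,"twist":0}]'; python3 -m pendant '[{"dx":0,"dy":0,"dz":0,"twist":0},{"dx":0,"dy":0,"dz":0,"twist":0},{"dx":0,"dy":0,"dz":0,"twist":0},{"dx":0,"dy":0,"dz":0,"twist":0},{"dx":0,"dy":0,"dz":-2,"twist":0},{"dx":0,"dy":0,"dz":-5,"twist":0},{"dx":0,"dy":0,"dz":-9,"twist":0},{"dx":0,"dy":0,"dz":-12,"twist":0},{"dx":0,"dy":0,"dz":-15,"twist":0},{"dx":0,"dy":0,"dz":-15,"twist":0}]' 85; python3 wl.py .623 -.143 .06 w9;python3 wl.py .623 -.143 .086 w9; python3 go.py .375 .268 .18
```

```text
time: 22.78
eef_pos: [0.6244, -0.1437, 0.0311]
tcp_rot: [0.986, 0.168, 0.001, 0.0]
contact_force: [-0.6, 0.2, 0.3]
opening: 0.413
finger_force: 30.3
time: 24.02
eef_pos: [0.6261, -0.1443, 0.1855]
tcp_rot: [0.986, 0.168, 0.004, 0.002]
contact_force: [-0.6, -0.6, 0.1]
opening: 0.848
finger_force: 0.0
636 ((0.6253468990325928, -0.14277304708957672), (0.03483717143535614, 0.03476538509130478), 89.87737274169922) ((0.624917209148407, -0.1431843638420105), 0.018114591017365456)
222 ((0.6262239813804626, -0.14289498329162598), (0.013074495829641819, 0.012894540093839169), 63.7773551940918) ((0.6258847713470459, -0.14286868274211884), 0.007226745598018169)
shift cm [ -9.8 -47.1   0. ] now [ 0.624 -0.143  0.181] closing line deg -70.6 F [-0.34 -0.11 -0.83] open 0.85 t 24.125 offs 0.0187
```

The dropper stands in the ring. Next is the polish bottle, with a −39° twist to square up with its faces.

```bash
python3 -m pendant '[{"dx":-1,"dy":-5,"dz":0,"twist":-5},{"dx":-2.2,"dy":-11,"dz":0,"twist":-10},{"dx":-3.5,"dy":-17,"dz":0,"twist":-15},{"dx":-4.8,"dy":-23,"dz":0,"twist":-20},{"dx":-6,"dy":-29,"dz":0,"twist":-25},{"dx":-7.2,"dy":-35,"dz":0,"twist":-30},{"dx":-8.5,"dy":-41,"dz":0,"twist":-35},{"dx":-9.8,"dy":-47,"dz":0,"twist":-39},{"dx":-9.8,"dy":-47.1,"dz":0,"twist":-39},{"dx":-9.8,"dy":-47.1,"dz":0,"twist":-39}]'; python3 -m pendant '[{"dx":0,"dy":0,"dz":0,"twist":0},{"dx":0,"dy":0,"dz":0,"twist":0},{"dx":0,"dy":0,"dz":0,"twist":0}]' >/dev/null; python3 wl.py .375 .268 .078 w10; python3 wl.py .375 .268 .048 w10; python3 go.py .375 .268 .018
```

```text
time: 25.38
eef_pos: [0.3746, 0.2682, 0.1791]
tcp_rot: [0.873, 0.488, -0.001, 0.0]
contact_force: [0.1, 0.6, -0.9]
opening: 0.85
finger_force: 0.0
289 ((0.3744299113750458, 0.2677924931049347), (0.016299046576023102, 0.015380254946649075), 57.910552978515625) ((0.3742043375968933, 0.26743948459625244), 0.008664008229970932)
649 ((0.37415117025375366, 0.2680768370628357), (0.03155633807182312, 0.031208233907818794), 59.06103515625) ((0.37438929080963135, 0.2678968012332916), 0.0211162231862545)
shift cm [-0.  -0.1 16.2] now [0.376 0.268 0.18 ] closing line deg -31.7 F [-0.2  -0.52  0.29] open 0.853 t 25.85 offs 0.0187
```

View pics/w10.png

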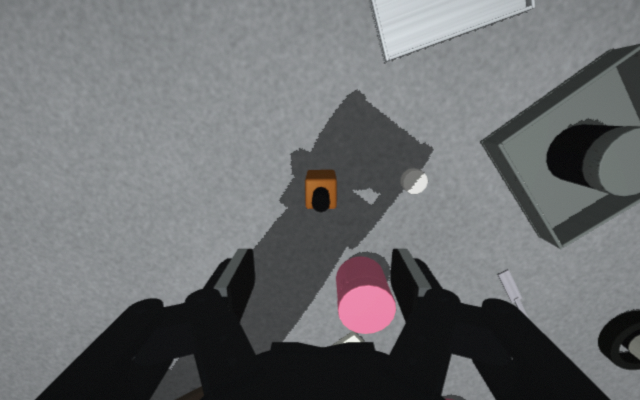

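The polish bottle is at (320,190), its faces aligned with the fingers, and the white cap at (414,182) is clear of them.

```bash
python3 -m pendant '[{"dx":0,"dy":0,"dz":4,"twist":0},{"dx":0,"dy":0,"dz":8,"twist":0},{"dx":0,"dy":0,"dz":12,"twist":0},{"dx":0,"dy":0,"dz":15,"twist":0},{"dx":0,"dy":0,"dz":16.3,"twist":0},{"dx":0,"dy":0,"dz":16.3,"twist":0},{"dx":0,"dy":0,"dz":16.3,"twist":0}]'; python3 -m pendant '[{"dx":0,"dy":0,"dz":0,"twist":0},{"dx":0,"dy":0,"dz":0,"twist":0},{"dx":0,"dy":0,"dz":0,"twist":0},{"dx":0,"dy":0,"dz":0,"twist":0},{"dx":0,"dy":0,"dz":0,"twist":0},{"dx":0,"dy":0,"dz":0,"twist":0},{"dx":0,"dy":0,"dz":0,"twist":0},{"dx":0,"dy":0,"dz":0,"twist":0}]' 20 35;  python3 -m pendant '[{"dx":0,"dy":0,"dz":-2,"twist":0},{"dx":0,"dy":0,"dz":-5,"twist":0},{"dx":0,"dy":0,"dz":-9,"twist":0},{"dx":0,"dy":0,"dz":-10,"twist":0},{"dx":0,"dy":0,"dz":-10,"twist":0},{"dx":0,"dy":0,"dz":-10,"twist":0},{"dx":0,"dy":0,"dz":-10,"twist":0}]'; python3 go.py .579 .378 .115
```

```text
time: 26.72
eef_pos: [0.3766, 0.2689, 0.0187]
tcp_rot: [0.873, 0.488, 0.001, 0.0]
contact_force: [-0.1, -0.0, 0.3]
opening: 0.848
finger_force: 0.0
time: 27.72
eef_pos: [0.376, 0.2687, 0.0182]
tcp_rot: [0.873, 0.488, 0.001, 0.0]
contact_force: [-1.3, 0.5, 6.1]
opening: 0.367
finger_force: 36.2
time: 28.6
eef_pos: [0.3743, 0.2679, 0.1156]
tcp_rot: [0.873, 0.487, -0.002, -0.0]
contact_force: [1.0, 0.4, -1.0]
opening: 0.368
finger_force: 35.4
shift cm [20.1 11.6 -0. ] now [0.374 0.268 0.116] closing line deg -31.6 F [ 1.01  0.37 -1.03] open 0.368 t 28.6 offs 0.0187
```

```bash
python3 -m pendant '[{"dx":4,"dy":2.5,"dz":0,"twist":0},{"dx":9,"dy":5,"dz":0,"twist":0},{"dx":14,"dy":8,"dz":0,"twist":0},{"dx":18,"dy":10.5,"dz":0,"twist":0},{"dx":20.1,"dy":11.6,"dz":0,"twist":0},{"dx":20.1,"dy":11.6,"dz":0,"twist":0},{"dx":20.1,"dy":11.6,"dz":0,"twist":0},{"dx":20.1,"dy":11.6,"dz":0,"twist":0},{"dx":20.1,"dy":11.6,"dz":0,"twist":0}]'; python3 go.py .579 .378 .0215; python3 - <<'E'
from h import *
from plant import ctrl
cv2.imwrite("pics/w11.png",ctrl.read_camera("wrist")["img"][:,:,::-1])
E
```

```text
time: 29.72
eef_pos: [0.5789, 0.3784, 0.1175]
tcp_rot: [0.873, 0.488, -0.0, -0.0]
contact_force: [-0.6, -0.5, -0.1]
opening: 0.371
finger_force: 35.4
shift cm [-0.   0.   9.6] now [0.579 0.378 0.118] closing line deg -31.6 F [-0.63 -0.48 -0.06] open 0.371 t 29.725 offs 0.0187
```

View pics/w11.png

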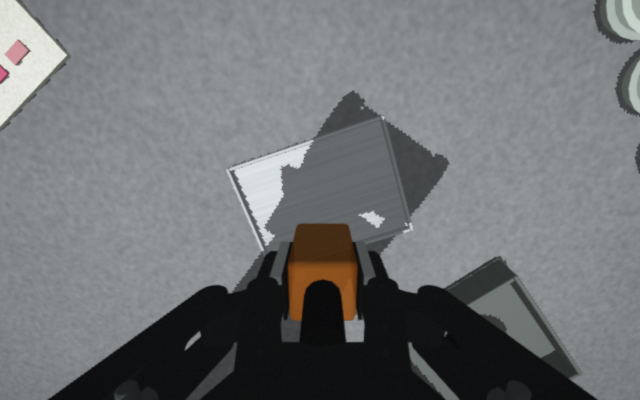

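The bottle hangs upright at (323,270) over the tray, which spans (228,170) to (410,230). Lowering and releasing.

```bash
python3 -m pendant '[{"dx":0,"dy":0,"dz":3,"twist":0},{"dx":0,"dy":0,"dz":6,"twist":0},{"dx":0,"dy":0,"dz":8,"twist":0},{"dx":0,"dy":0,"dz":9,"twist":0},{"dx":0,"dy":0,"dz":9.3,"twist":0},{"dx":0,"dy":0,"dz":9.5,"twist":0},{"dx":0,"dy":0,"dz":9.7,"twist":0},{"dx":0,"dy":0,"dz":9.7,"twist":0}]'; python3 -m pendant '[{"dx":0,"dy":0,"dz":0,"twist":0},{"dx":0,"dy":0,"dz":0,"twist":0},{"dx":0,"dy":0,"dz":0,"twist":0},{"dx":0,"dy":0,"dz":0,"twist":0},{"dx":0,"dy":0,"dz":-2,"twist":0},{"dx":0,"dy":0,"dz":-5,"twist":0},{"dx":0,"dy":0,"dz":-9,"twist":0},{"dx":0,"dy":0,"dz":-12,"twist":0},{"dx":0,"dy":0,"dz":-15,"twist":0},{"dx":0,"dy":0,"dz":-15,"twist":0}]' 85; python3 wl.py .579 .378 .081 w12; python3 wl.py .579 .378 .052 w12; python3 - <<'E'
from h import *
from plant import ctrl
i=ctrl.read_camera("scene")["img"][140:350,210:440,::-1];cv2.imwrite("pics/fin.png",cv2.resize(i,None,fx=2.6,fy=2.6))
E
```

```text
time: 30.78
eef_pos: [0.5802, 0.379, 0.0213]
tcp_rot: [0.873, 0.488, 0.001, 0.0]
contact_force: [0.3, -0.2, 0.4]
opening: 0.372
finger_force: 35.5
time: 32.02
eef_pos: [0.5817, 0.3797, 0.1758]
tcp_rot: [0.873, 0.488, 0.004, 0.0]
contact_force: [0.2, -0.2, 0.3]
opening: 0.85
finger_force: 0.0
304 ((0.5796483755111694, 0.3774991035461426), (0.01640034280717373, 0.01605621725320816), 20.889039993286133) ((0.5795202255249023, 0.37734097242355347), 0.00849893782287836)
694 ((0.5799456238746643, 0.377473920583725), (0.03131909295916557, 0.03158474341034889), 57.86455154418945) ((0.5801318287849426, 0.3773519694805145), 0.020984414964914322)
```

View pics/fin.png

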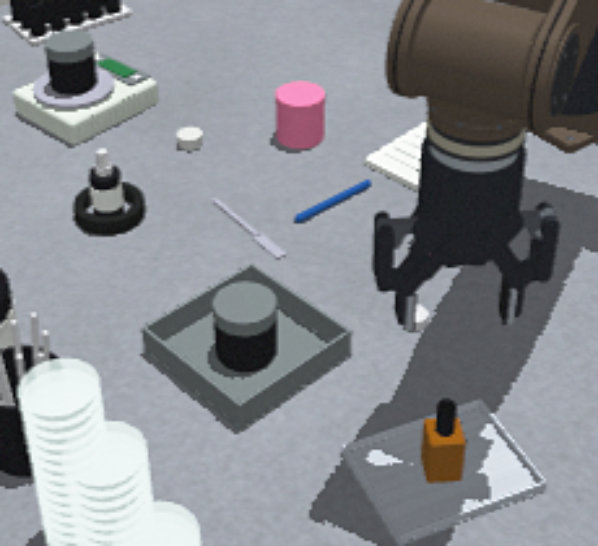

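All four stand upright in place: jar on the pan (70,65), dropper in the ring (106,185), jar in the tub (247,325), polish bottle in the tray (443,445). The robot is clear, so I'm handing in.

```bash
python3 -m pendant '[{"dx":0,"dy":0,"dz":0,"twist":0},{"dx":0,"dy":0,"dz":0,"twist":0},{"dx":0,"dy":0,"dz":0,"twist":0}]' >/dev/null; python3 -c "
from plant import ctrl
print(ctrl.sign_off())"
```

```text
the job is handed in; nothing more can be done
None
```

The job is handed in at about 32 s of robot time: the full jar is on the pan, the empty jar in the tub, the dropper bottle in the ring and the polish bottle in the tray, all upright and released in the last picture; the sign-off gave no verdict.

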